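Rock the punch head out of its spring sockets and park it

TASK

Work the punch head out of the die stand: its two tangs are clamped so tightly that a straight pull brings the loose stand up with it, so rock it gently end to end, a little higher each time, until it is free, with the stand staying down on the table where it is. Then set the head down level, straddling the parking rail in the free middle stretch between the two heads parked there, let go of it, and leave those two where they are.

Things in the scene. Friction and masses are not known exactly. Their poses are not given: they have to be found in the camera images.
- stand: die stand, grey casting, loose, 2.6 kg: foot 220 (x) x 120 (y) x 15 mm, block 130 x 70 mm to z = 55. Origin: centre of underside. Slots (17 mm) in the top at x = -35, +35; a clip in each holds a tang with about 16 N friction. 30 N straight up lifts stand and head before the tangs slip; one at a time, the head tilting in x-z, they slip. Seated, it can tilt 0.08 rad, more as it rises; forced, it tips
- head: punch head in the stand, x along the stand's x: beech body 110 (x) x 34 (y) x 28 mm; on it a wooden grip 64 (x) x 24 (y) mm from z = 28 to 74; below it two steel tangs 14 (x) x 8 (y) mm, 36 long, at x = -35, +35. About 0.4 kg. Origin: centre of the body's underside (55 mm above the stand's origin when seated; clips let go of a tang risen about 32 mm, it is out of the slot at 36)
- rail: parking rail, fixed: plywood foot 150 (x) x 270 (y) x 12 mm; on it a beech bar 40 mm wide (x), 250 long (y), top at z = 50. Origin: centre of underside. A head straddles the bar, its x along the rail's x (either way round), body on the bar's top (head origin 50 mm above the rail's origin), a tang down each side with 8 mm to spare
- parked_knob: a head parked on the rail near one end: same body and tangs as the punch head, a round dark knob on top, 70 mm high above its origin. Origin: centre of its body's underside
- parked_low: a head parked on the rail near the other end: same body and tangs, a low dark bar on top, 46 mm high above its origin. Origin: centre of its body's underside
Things that resemble listed ones, but are neither listed nor needed, are in the scene too. Leave any orange or pink look-alike of the head alone.

How it is judged:
On the way:
1. the punch head is free of the stand, both tangs out of its slots, with the stand still down on the table ((z of head in the frame of stand above 0.091 m or horizontal distance between head and stand above 0.1 m) and height (world z) of stand below 0.004 m), for 0.1 s.
At the end, for the whole second after the job is handed in: The punch head is at rest, level (0.06 rad), on the rail: within 12 mm of its centre line, 90 mm of its middle, square within 0.35 rad, body down on the bar. Stand flat, within 30 mm of its start; parked heads level, within 20 mm of theirs (x of head in the frame of rail between -0.012 and 0.012 m and y of head in the frame of rail between -0.09 and 0.09 m and z of head in the frame of rail between 0.046 and 0.053 m and angle between each of head, parked_knob, parked_low's own z axis and vertical below 0.06 rad and angle between the x axis of head and the x axis of rail, either way round below 0.35 rad and linear speed of head below 0.02 m/s and height (world z) of stand below 0.004 m and angle between stand's own z axis and vertical below 0.02 rad and distance of stand from where it was at the start of the episode below 0.03 m and distance of each of parked_knob, parked_low from where it was at the start of the episode below 0.02 m); the robot touches nothing.
It fails at once if the stand is lifted clear (its origin more than 8 mm up) or tipped by more than 0.06 rad (height (world z) of stand above 0.008 m or angle between stand's own z axis and vertical above 0.06 rad).
It fails at once if a parked head is knocked more than 20 mm away or tipped over (distance of any of parked_knob, parked_low from where it was at the start of the episode above 0.02 m or angle between any of parked_knob, parked_low's own z axis and vertical above 0.3 rad).
It fails at once if the punch head is dropped or thrown (faster than 0.8 m/s) (linear speed of head above 0.8 m/s).
It also fails if it takes over 64 s, if anything falls off the work surface, if the arm or the gripper's body presses on something with over 40 N, if the wrist force passes 120 N, or if a joint passes its speed limit or range.

ROBOT

A 6-joint arm with a two-finger parallel gripper is mounted at the origin on the work surface. World frame = base frame: x ahead of the robot, y to its left, z up, the work surface at z = 0. Lengths are in m, angles in rad, forces in N, time in s.
With the tool pointing down it reaches from about 0.25 to 0.725 m from the base axis. Payload 4 kg.
Tool frame: the origin (TCP) lies midway between the tips of the shut fingers; the grasp point (between the pads) lies 19 mm behind it (bot.grip_point_offset is the distance from the TCP to the grasp point, in m); z points along the fingers, y is the line along which they close (so a half turn about z gives the same grasp; the last joint's range is limited). The gripper opens to 85 mm and grips with 20 to 120 N. Pads are 22 mm wide; open, the fingers measure 114 mm over their backs; the gripper's body (76 mm by 85 mm) begins 54 mm behind the grasp point. The pads swing forward as they close: fully open they stand 13 mm farther back than shut.
Start: joints at [-1.177, 0.241, 0.005, 1.335, 0, 1.571], TCP at [0.192, -0.462, 0.231] pointing down, gripper open.
Joint ranges: [-2.72, 2.72], [-1.05, 1.87], [-1.09, 1.28], [-1.99, 2.15], [-1.42, 1.44], [-3.14, 3.14]. Speed limits (rad/s): [2.79, 2.79, 3.14, 3.14, 3.14, 3.14].

INTERFACE

Orientations are given as a unit quaternion [x, y, z, w].
In Python, from workcell import bot gives the robot as it stands.
- The arm moves only by the tool step_arm, never from a script. Its argument "targets" is text: rows parted by semicolons, each of 7 numbers parted by spaces: the opening, from -1 (shut) to 1 (fully open), so that 0 is half open, then the shift along the world's x, y, z normalised to -1 to 1, where 1 is 0.5 m, then the turn, a rotation vector about the world's x, y, z normalised to -1 to 1, where 1 is pi/4 rad. In form: gripper x y z wx wy wz; .... A call has 1 to 10 rows; each row is the pose to reach, as a shift and turn from the pose commanded when the call began; what a row does not reach only later rows make up. A row lasts 1/12 s, in which the tool goes at most 41.7 mm and 7.16 degrees, less where a joint would pass 70% of its speed; a pose out of reach is approached as far as the arm can. A call with a number of a shift or a turn outside -1 to 1 is refused whole. A call with a gripper value outside its range is refused whole. The fingers move at their own pace and stop on an object; the grip force is fixed at half the most. Time passes only in rows, so rows that repeat a pose let the fingers close. It gives the time, the measured TCP pose, the force, the opening and the grip force at its end, in the units of the state.
- bot.get_obs(): the state, without advancing time (a new reading comes with each control period).
- bot.camera(name): name is "scene" or "top" or "wrist"; returns the picture (384x512x3 uint8, red, green, blue); there is no depth.
- bot.camera_info(name): a dict with "vertical_fov" (degrees; the focal length in pixels is half the picture's height over the tangent of half this angle, whatever the lens; pixels are square), "cx", "cy" (the principal point, pixels), "D" ([k1, k2, p1, p2, k3] as OpenCV has them; the pictures are not rectified), "pose" (4x4, takes a point from camera to world coordinates). Camera axes: x right, y up, looking along -z (the intrinsics and any distortion apply to the point x, -y, -z); pixel columns grow to the right and rows downward; lengths in m; the calibration is good to about 2 mm. A picture is of the moment at which its call begins: read the wrist's pose just before it. camera_info takes no time and is no camera call; for the wrist camera it gives the pose at the moment of the call.
- bot.job_done(): hands the job in; it is judged then, once.
The state is a dict: "clock": time; "joint_pos": joint angles; "joint_vel": joint speeds; "tau": joint torques, N m; "eef_pos": TCP position; "tool_rot": TCP orientation; "ft_force": force on the tool from outside, world axes, zero at the start; "ft_torque": the same for the moment, N m; "grip_width": finger opening in m; "grasp_force": force on a finger pad.
Only numpy, scipy, OpenCV 4.12 (cv2) and the standard library are available. Lean on these libraries where they do the work, as an engineer would, in place of code of your own. Each camera call takes 0.05 s, during which the arm holds its last target. There are 200 camera calls.

## Working session

There is one attempt and no reset: what is moved stays moved. The work goes in short steps, Python scripts to look and compute and a tool call to move; the robot and the scene stay as the last step left them, time stands still between calls to the robot, and variables do not carry over. Pictures are saved under pics/ and viewed, at most 10 in all, crops included, and the job is handed in when it is done.

Besides the shell and the picture viewer there is one more tool, called after ">>>" by a JSON object that holds its "fn" and its "kwargs". step_arm: Moves the arm, as the interface text tells. Scaled input: -1 to 1 covers 0.5 m each way for a shift and pi/4 rad each way for a turn. Its arguments: {"type":"object","properties":{"targets":{"type":"string"}},"required":["targets"]}

```bash
mkdir -p pics
cat > h.py <<'E'
import numpy as np, cv2
from workcell import bot
def save(name,fn):
    info=bot.camera_info(name); im=bot.camera(name)
    cv2.imwrite('pics/'+fn,im[:,:,::-1]); np.save('pics/'+fn+'.npy',info,allow_pickle=True); return im,info
def K(i):
    f=192/np.tan(np.radians(i['vertical_fov'])/2); return np.array([[f,0,i['cx']],[0,f,i['cy']],[0,0,1.]])
def ray(i,uv):
    p=cv2.undistortPoints(np.array([[uv]],float),K(i),np.array(i['D'],float))[0,0]
    P=np.array(i['pose']); return P[:3,3],P[:3,:3]@np.array([p[0],-p[1],-1.])
def at(i,uv,z):
    o,d=ray(i,uv); return o+d*(z-o[2])/d[2]
def proj(i,X):
    P=np.array(i['pose']); c=(np.atleast_2d(X)-P[:3,3])@P[:3,:3]; c=c*[1,-1,-1]
    return cv2.projectPoints(c.reshape(-1,1,3),np.zeros(3),np.zeros(3),K(i),np.array(i['D'],float))[0][:,0]
def load(fn): return np.load('pics/'+fn+'.npy',allow_pickle=True).item()
E
python3 - <<'E'
from h import *
a,i=save('scene','s0.png');b,j=save('top','t0.png')
cv2.imwrite('pics/t0b.png',cv2.resize(b[:,:,::-1],(800,600)))
cv2.imwrite('pics/s0b.png',cv2.resize(a[:,:,::-1],(800,600)))
for x in(i,j):print(x)
print(bot.get_obs(),bot.grip_point_offset)
E
```

```text
{'vertical_fov': 47.88666056388222, 'cx': 253.0705673485634, 'cy': 184.30920746127163, 'D': array([0.0439235, 0.       , 0.       , 0.       , 0.       ]), 'pose': array([[-0.57974487, -0.44737794,  0.68099109,  1.35492529],
       [ 0.81479651, -0.31994786,  0.48346666,  0.78647464],
       [ 0.00158932,  0.83515648,  0.55001012,  0.77200366],
       [ 0.        ,  0.        ,  0.        ,  1.        ]])}
{'vertical_fov': 49.96336216807042, 'cx': 256.52697310069647, 'cy': 197.55888211761712, 'D': array([0.03818992, 0.        , 0.        , 0.        , 0.        ]), 'pose': array([[-2.37221782e-02,  9.94627909e-01, -1.00760020e-01,
         3.60628543e-01],
       [-9.99717164e-01, -2.37715612e-02,  7.10703831e-04,
         1.69365911e-01],
       [-1.68833712e-03,  1.00748381e-01,  9.94910505e-01,
         1.33223406e+00],
       [ 0.00000000e+00,  0.00000000e+00,  0.00000000e+00,
         1.00000000e+00]])}
{'clock': 0.1, 'joint_pos': array([-1.17694213e+00,  2.41341778e-01,  3.85102192e-03,  1.33518015e+00,
        1.79696733e-06,  1.57081697e+00]), 'joint_vel': array([-0.0021532 , -0.00164051,  0.00409492,  0.00046176,  0.00100564,
        0.00098427]), 'tau': array([-3.44622549e-04, -3.73137581e+01,  2.53010219e+01,  1.08775546e-02,
       -7.48656748e-05, -2.64129007e-06]), 'eef_pos': array([ 0.19166016, -0.46119961,  0.23049687]), 'tool_rot': array([ 9.80674030e-01,  1.95646541e-01, -1.82514994e-04, -9.19345921e-04]), 'ft_force': array([ 0.2971865 ,  0.02965982, -0.13276332]), 'ft_torque': array([-0.03362406,  0.0453461 ,  0.0356555 ]), 'grasp_force': 0.0, 'grip_width': 0.08535541948827001} 0.0187
```

View pics/t0b.png

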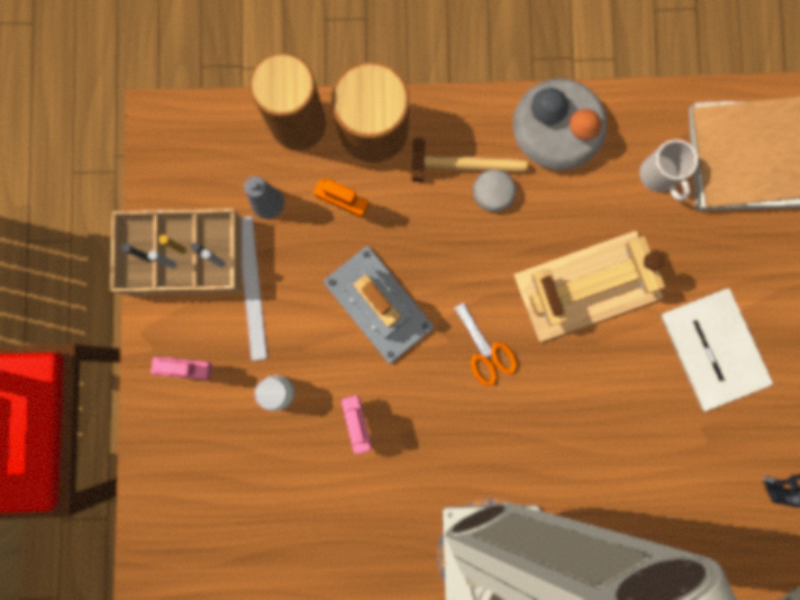

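View pics/s0b.png

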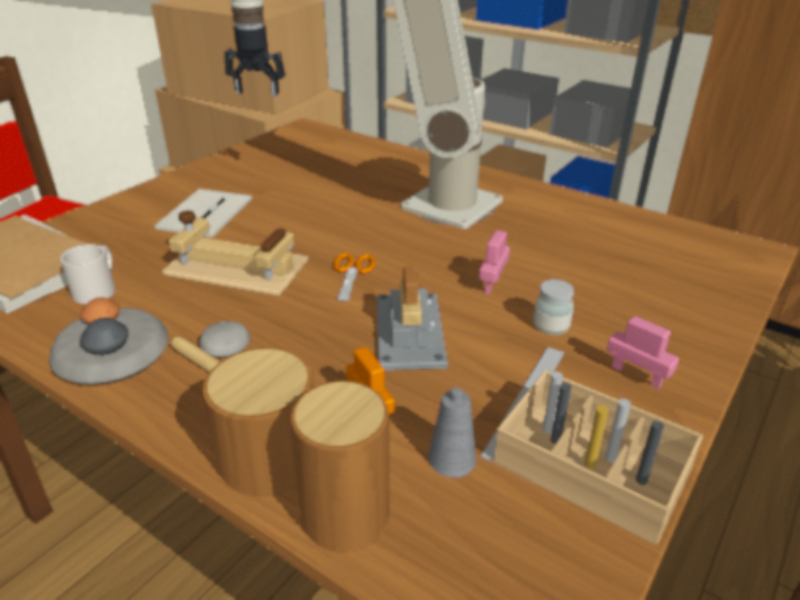

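The top view shows four possible heads (800 px scale). The beech head in the grey stand is at (378,300), the orange look-alike at (342,197), and the pink ones at (181,368) and (356,425). By the description I choose the beech one in the stand. The rail is at (595,285), with the knob at (655,260) and the low head at (550,298). Next is a close crop of both.

Run:
```python
from h import *
a=cv2.imread('pics/t0.png')
c1=cv2.resize(a[150:240,200:285],None,fx=4.6,fy=4.6,interpolation=cv2.INTER_CUBIC)  # x0=200,y0=150
c2=cv2.resize(a[140:230,320:435],None,fx=3.5,fy=3.5,interpolation=cv2.INTER_CUBIC)
o=np.zeros((420,800,3),np.uint8);o[:414,:391]=c1[:414,:391];o[:315,395:395+402]=c2[:315,:402]
cv2.imwrite('pics/c.png',o)
```

```text
(no output)
```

View pics/c.png

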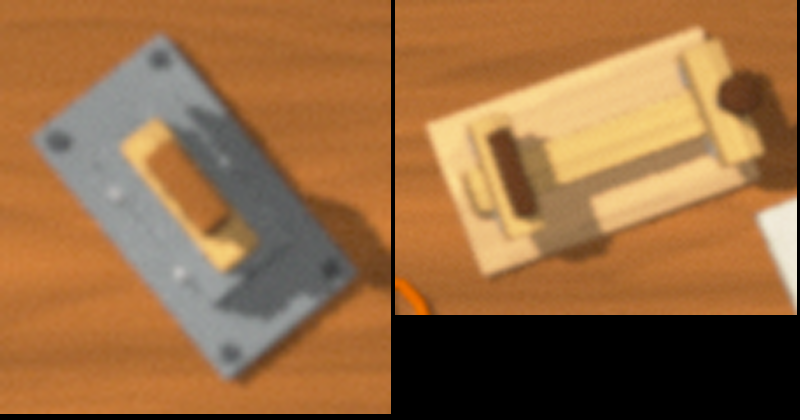

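The crop shows the beech head upright in the stand. The foot corners are at (162,33), (33,135), (230,382) and (357,270). The rail foot corners are at (426,124), (700,28), (762,178) and (487,276). I'll convert these to positions and check them against the given sizes.

Run:
```python
from h import *
i=load('t0.png')
A=lambda p,z:at(i,(200+p[0]/4.6-.5+.11,150+p[1]/4.6-.5+.11),z)
B=lambda p,z:at(i,(320+(p[0]-395)/3.5-.36,140+p[1]/3.5-.36),z)
def rep(n,P):
    P=np.array(P);print(n,P.mean(0).round(4),'sides',[round(float(np.linalg.norm(P[k]-P[(k+1)%4])),3) for k in range(4)],
     'ang',[round(float(np.degrees(np.arctan2(*(P[(k+1)%4]-P[k])[1::-1]))),1) for k in range(4)])
rep('stand',[A(p,.015) for p in [(162,33),(33,135),(230,382),(357,270)]])
rep('headbody',[A(p,.083) for p in [(158,117),(120,150),(225,273),(259,242)]])
rep('grip',[A(p,.129) for p in [(168,138),(146,158),(208,234),(230,212)]])
rep('rail',[B(p,.012) for p in [(426,124),(700,28),(762,178),(487,276)]])
rep('low',[B(p,.078) for p in [(468,125),(502,112),(545,228),(510,239)]])
rep('lowbar',[B(p,.096) for p in [(488,132),(505,126),(538,212),(518,218)]])
print('knob',B((741,92),.12)); rep('knobbody',[B(p,.078) for p in [(681,52),(716,38),(764,148),(732,166)]])
# gaze geometry
```

```text
stand [0.5067 0.2148 0.015 ] sides [0.116, 0.221, 0.118, 0.216] ang [127.5, -142.6, -50.0, 37.8]
headbody [0.5051 0.2155 0.083 ] sides [0.034, 0.108, 0.03, 0.107] ang [130.0, -140.9, -48.9, 37.5]
grip [0.5062 0.2152 0.129 ] sides [0.019, 0.063, 0.02, 0.062] ang [131.3, -142.2, -46.2, 38.5]
rail [ 0.5329 -0.2184  0.012 ] sides [0.269, 0.149, 0.268, 0.15] ang [-72.0, -161.2, 108.3, 19.4]
low [ 0.5044 -0.1221  0.078 ] sides [0.032, 0.108, 0.032, 0.106] ang [-70.4, -162.5, 106.1, 17.6]
lowbar [ 0.5056 -0.1232  0.096 ] sides [0.016, 0.079, 0.018, 0.078] ang [-71.9, -161.8, 105.4, 16.5]
knob [ 0.5660253  -0.31300357  0.12      ]
knobbody [ 0.5658 -0.3138  0.078 ] sides [0.033, 0.105, 0.032, 0.109] ang [-69.5, -160.1, 117.9, 20.5]
```

Sizes agree with the description. The stand is at (0.5065, 0.215) with yaw about 38.2°. The rail is at (0.533, -0.218) with x yaw about 18.5°. I'll move above the stand with tool x along the head's x, then refine with the wrist camera.

>>> {"fn": "step_arm", "kwargs": {"targets": "1 0.02 0.04 0 0 0 0.04; 1 0.05 0.11 0 0 0 0.1; 1 0.085 0.18 0 0 0 0.2; 1 0.12 0.255 0 0 0 0.3; 1 0.155 0.33 0 0 0 0.347; 1 0.19 0.405 0 0 0 0.347; 1 0.225 0.48 0 0 0 0.347; 1 0.26 0.555 0 0 0 0.347; 1 0.295 0.63 0 0 0 0.347; 1 0.314 0.676 0 0 0 0.347"}}

```text
clock: 0.93
eef_pos: [0.3494, -0.1207, 0.2312]
tool_rot: [0.945, 0.328, 0.0, -0.0]
ft_force: [0.4, -0.7, 0.3]
grip_width: 0.0852
grasp_force: 0.0
```

>>> {"fn": "step_arm", "kwargs": {"targets": "1 0.034 0.075 0 0 0 0; 1 0.069 0.15 0 0 0 0; 1 0.103 0.225 0 0 0 0; 1 0.138 0.3 0 0 0 0; 1 0.172 0.375 0 0 0 0; 1 0.207 0.45 0 0 0 0; 1 0.241 0.525 0 0 0 0; 1 0.276 0.6 0 0 0 0; 1 0.3 0.65 0 0 0 0; 1 0.315 0.678 0 0 0 0"}}

```text
clock: 1.77
eef_pos: [0.5069, 0.2187, 0.2301]
tool_rot: [0.944, 0.329, -0.0, -0.0]
ft_force: [0.6, -0.3, 0.2]
grip_width: 0.0851
grasp_force: 0.0
```

Run:
```python
from h import *
o=bot.get_obs();print(o['clock'],o['eef_pos'],o['tool_rot'])
b,j=save('wrist','w0.png')
print(np.array(j['pose']).round(3).tolist(), j['D'])
c=np.radians(38.2);R=np.array([[np.cos(c),-np.sin(c)],[np.sin(c),np.cos(c)]])
s=1.5625;im=cv2.resize(b[:,:,::-1],(800,600),interpolation=cv2.INTER_CUBIC)
for hx,hy,z,col in [(.110,.060,.015,(0,0,255)),(.055,.017,.083,(0,255,0)),(.032,.012,.129,(255,0,0))]:
    P=[np.r_[R@[sx*hx,sy*hy]+[.5065,.215],z] for sx,sy in [(1,1),(1,-1),(-1,-1),(-1,1)]]
    cv2.polylines(im,[np.int32((proj(j,P)+.5)*s-.5)],True,col,1)
cv2.imwrite('pics/w0b.png',im)
```

```text
1.7667 [0.50690093 0.21867998 0.23012964] [ 9.44453232e-01  3.28645479e-01 -3.91222308e-04 -2.98405762e-04]
[[0.621, 0.752, 0.22, 0.563], [-0.784, 0.596, 0.173, 0.262], [-0.001, -0.28, 0.96, 0.374], [0.0, 0.0, 0.0, 1.0]] [-0.08601089  0.          0.          0.          0.        ]
```

View pics/w0b.png

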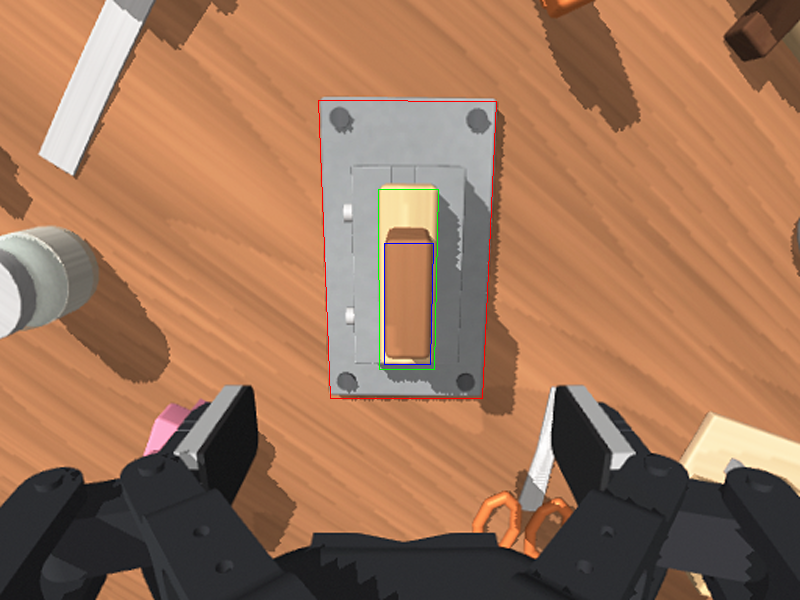

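The projected outlines fit the stand. The head sits about 2 mm toward +x and its yaw agrees. Descending to grip.

>>> {"fn": "step_arm", "kwargs": {"targets": "1 0.002 0.002 -0.04 0 0 0; 1 0.002 0.002 -0.1 0 0 0; 1 0.002 0.002 -0.16 0 0 0; 1 0.002 0.002 -0.21 0 0 0; 1 0.002 0.002 -0.25 0 0 0; 1 0.002 0.002 -0.275 0 0 0; 1 0.002 0.002 -0.285 0 0 0; 1 0.002 0.002 -0.285 0 0 0; 1 0.002 0.002 -0.285 0 0 0"}}

```text
clock: 2.57
eef_pos: [0.5075, 0.216, 0.0892]
tool_rot: [0.945, 0.327, 0.0, 0.0]
ft_force: [0.8, -0.2, -0.4]
grip_width: 0.0858
grasp_force: 0.0
```

>>> {"fn": "step_arm", "kwargs": {"targets": "-0.2 0 0 0 0 0 0; -0.4 0 0 0 0 0 0; -0.6 0 0 0 0 0 0; -1 0 0 0 0 0 0; -1 0 0 0 0 0 0; -1 0 0 0 0 0 0; -1 0 0 0 0 0 0; -1 0 0 0 0 0 0; -1 0 0 0 0 0 0; -1 0 0 0 0 0 0"}}

```text
clock: 3.4
eef_pos: [0.5074, 0.2167, 0.0894]
tool_rot: [0.945, 0.327, 0.0, -0.0]
ft_force: [-2.6, 1.1, 6.0]
grip_width: 0.0231
grasp_force: 61.4
```

```bash
cat > rock.py <<'E'
import numpy as np,sys
u=np.array([.786,.618]); n=np.array([.618,-.786])
def pose(a,b):
    t=(b-a)/70; h=(a+b)/2; L=52+min(h,36)/2
    return np.r_[u*(-L*np.sin(t)),h-L*(1-np.cos(t))*1]/500, n*t/(np.pi/4)
def rows(p,q):
    s0,r0=pose(*p);s1,r1=pose(*q); return np.r_[s1-s0,r1-r0,0].round(4)
pts=[tuple(map(float,x.split(','))) for x in sys.argv[1:]]
for q in pts[1:]: print(q,*rows(pts[0],q))
E
python3 rock.py 0,0 0,1 0,2 0,3 0,4; python3 rock.py 0,4 2,4 4,4 6,4 8,4; python3 rock.py 8,4 8,6 8,8 8,10 8,12;python3 rock.py 8,12 10,12 12,12 14,12 16,12
```

```text
(0.0, 1.0) -0.0012 -0.0009 0.001 0.0112 -0.0143 0.0
(0.0, 2.0) -0.0024 -0.0019 0.002 0.0225 -0.0286 0.0
(0.0, 3.0) -0.0036 -0.0028 0.0029 0.0337 -0.0429 0.0
(0.0, 4.0) -0.0048 -0.0037 0.0038 0.045 -0.0572 0.0
(2.0, 4.0) 0.0024 0.0019 0.0021 -0.0225 0.0286 0.0
(4.0, 4.0) 0.0048 0.0037 0.0042 -0.045 0.0572 0.0
(6.0, 4.0) 0.0072 0.0057 0.0061 -0.0674 0.0858 0.0
(8.0, 4.0) 0.0097 0.0076 0.008 -0.0899 0.1144 0.0
(8.0, 6.0) -0.0024 -0.0019 0.0021 0.0225 -0.0286 0.0
(8.0, 8.0) -0.0049 -0.0039 0.0042 0.045 -0.0572 0.0
(8.0, 10.0) -0.0075 -0.0059 0.0061 0.0674 -0.0858 0.0
(8.0, 12.0) -0.0101 -0.0079 0.008 0.0899 -0.1144 0.0
(10.0, 12.0) 0.0025 0.002 0.0021 -0.0225 0.0286 0.0
(12.0, 12.0) 0.0051 0.004 0.0042 -0.045 0.0572 0.0
(14.0, 12.0) 0.0077 0.0061 0.0061 -0.0674 0.0858 0.0
(16.0, 12.0) 0.0104 0.0082 0.008 -0.0899 0.1144 0.0
```

>>> {"fn": "step_arm", "kwargs": {"targets": "-1 -0.0012 -0.0009 0.001 0.0112 -0.0143 0; -1 -0.0024 -0.0019 0.002 0.0225 -0.0286 0; -1 -0.0036 -0.0028 0.0029 0.0337 -0.0429 0; -1 -0.0048 -0.0037 0.0038 0.045 -0.0572 0; -1 -0.0048 -0.0037 0.0038 0.045 -0.0572 0; -1 -0.0048 -0.0037 0.0038 0.045 -0.0572 0"}}

```text
clock: 3.9
eef_pos: [0.5068, 0.2163, 0.0903]
tool_rot: [0.944, 0.327, 0.029, -0.011]
ft_force: [6.4, 7.3, -6.6]
grip_width: 0.0233
grasp_force: 59.8
```

Run:
```python
from h import *
o=bot.get_obs();print(o['eef_pos'],o['tool_rot'],o['ft_force'],o['ft_torque'])
b,j=save('wrist','w1.png')
a,i=save('scene','s1.png')
a0=cv2.imread('pics/s0.png')
st=lambda m:cv2.resize(m[170:250,230:300],(350,400),interpolation=cv2.INTER_CUBIC)
w=cv2.resize(b[:,:,::-1],(400,300))
o=np.zeros((600,750,3),np.uint8);o[:400,:350]=st(a0);o[:400,350:700]=st(a[:,:,::-1]);
cv2.imwrite('pics/s1b.png',o[:400,:700])
```

```text
[0.5068012  0.21633918 0.09026885] [ 0.94439435  0.32731661  0.0294841  -0.01066979] [ 6.3958622   7.26232014 -6.60052803] [ 1.21468186 -0.81369578 -0.19681967]
```

View pics/s1b.png

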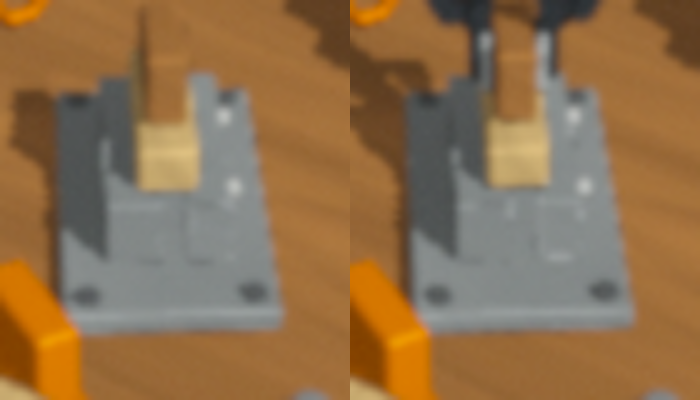

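The scene crop shows the stand foot unmoved and the head's near end slightly raised, with its lower edge going from y=190 to 185. Forces are modest. I'll swing the other way.

>>> {"fn": "step_arm", "kwargs": {"targets": "-1 0.0024 0.0019 0.0021 -0.0225 0.0286 0; -1 0.0048 0.0037 0.0042 -0.045 0.0572 0; -1 0.006 0.0047 0.0052 -0.056 0.0715 0; -1 0.0072 0.0057 0.0061 -0.0674 0.0858 0; -1 0.0085 0.0066 0.007 -0.079 0.1 0; -1 0.0097 0.0076 0.008 -0.0899 0.1144 0; -1 0.0097 0.0076 0.008 -0.0899 0.1144 0; -1 0.0097 0.0076 0.008 -0.0899 0.1144 0"}}

```text
clock: 4.67
eef_pos: [0.5074, 0.2168, 0.0921]
tool_rot: [0.945, 0.327, -0.031, 0.01]
ft_force: [-3.4, -3.0, -20.5]
grip_width: 0.0236
grasp_force: 60.0
```

Run:
```python
from h import *
o=bot.get_obs();print(o['eef_pos'],o['tool_rot'],o['ft_force'],o['ft_torque'])
```

```text
[0.50736488 0.21683315 0.09206892] [ 0.94451872  0.32686964 -0.03068842  0.00994181] [ -3.36882691  -2.95436038 -20.52921885] [-0.44980345  0.5552269   0.0069258 ]
```

Run:
```python
from h import *
b,j=save('wrist','w2.png'); a,i=save('scene','s2.png')
w1=cv2.imread('pics/w1.png'); 
st=lambda m:cv2.resize(m[180:225,240:290],(400,300),interpolation=cv2.INTER_CUBIC)
w=lambda m:cv2.resize(m[60:300,150:470],(400,300),interpolation=cv2.INTER_CUBIC)
s=[st(cv2.imread('pics/s%d.png'%k)) for k in(1,2)]
cv2.imwrite('pics/c2.png',np.vstack([np.hstack([w(w1),w(cv2.imread('pics/w2.png'))]),np.hstack(s)]))
```

```text
(no output)
```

View pics/c2.png

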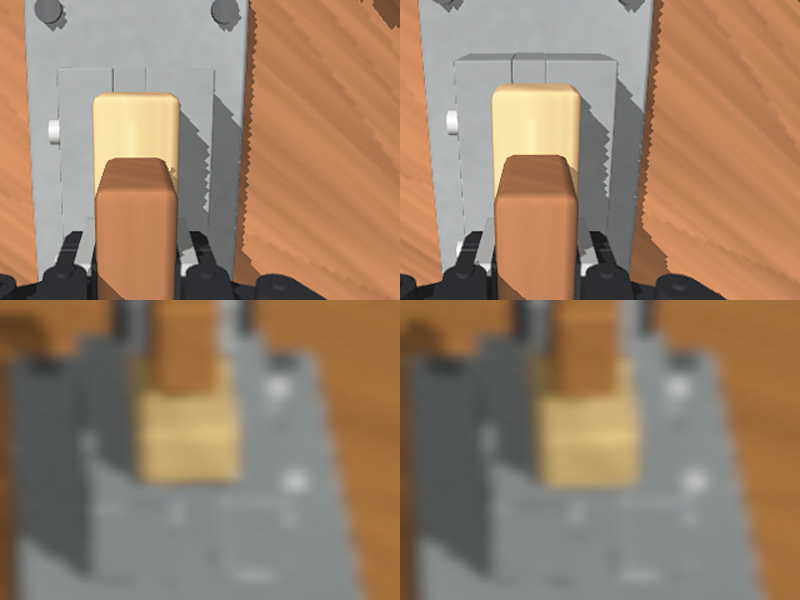

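The stand foot and block look untilted in the scene view. The wrist rows suggest the head partly turns in the pads. I'll fit the head and block pose from the edge rows.

```bash
cat > fit.py <<'E'
from h import *
from scipy.optimize import least_squares
u3=np.array([.786,.618,0]);c0=np.array([.5075,.216,0])
feat=[(.055,.028),(.032,.028),(.032,.074)]
def rowsof(i,x,z,t,F=feat):
    X=[c0+u3*(x+np.cos(t)*fx-np.sin(t)*fz)+[0,0,z+np.sin(t)*fx+np.cos(t)*fz] for fx,fz in F]
    return proj(i,X)[:,1]
def fit(fn,obs,off): 
    i=load(fn); r=least_squares(lambda p:(rowsof(i,p[0]/1e3,p[1]/1e3,p[2]/1e2)+off-obs),[0,55,0]);return r.x
if __name__=='__main__':
    i0=load('w0.png'); o0=np.array([185,230,243])*.64
    x=least_squares(lambda p:rowsof(i0,p[0]/1e3,.055,0)-o0,[0]).x[0]; off=o0-rowsof(i0,x/1e3,.055,0); print('w0 x mm',x,off)
    for n,o in(('w1.png',[93.5,158,191]),('w2.png',[85,155,183])):
        o=60+.8*np.array(o); print(n,'x,z,100theta',fit(n,o,off).round(2),fit(n,o,0).round(2))
        P=np.array(load(n)['pose']);print('cam z-tilt along u',np.dot(P[:3,2],u3).round(4), P[:3,3].round(4))
E
python3 fit.py
```

```text
w0 x mm -0.5982180098870818 [-1.90997188  0.9532424   0.87735087]
w1.png x,z,100theta [-6.600e-01  5.918e+01  1.000e-02] [ 2.000e-02  6.804e+01 -1.880e+00]
cam z-tilt along u 0.2189 [0.5557 0.254  0.2387]
w2.png x,z,100theta [ -0.15  74.01 -16.9 ] [  1.4   81.53 -18.36]
cam z-tilt along u 0.3409 [0.5706 0.2656 0.2315]
```

The fit is ill-conditioned, so I'll judge progress by measured z and force instead. I'll swing back with little extra lift and watch the pull relax.

>>> {"fn": "step_arm", "kwargs": {"targets": "-1 -0.0012 -0.0009 0.0005 0.0225 -0.0286 0; -1 -0.0025 -0.002 0.001 0.045 -0.0572 0; -1 -0.0038 -0.003 0.0015 0.0674 -0.0858 0; -1 -0.005 -0.004 0.002 0.0899 -0.1144 0; -1 -0.005 -0.004 0.002 0.0955 -0.1215 0; -1 -0.005 -0.004 0.002 0.0955 -0.1215 0"}}

```text
clock: 5.27
eef_pos: [0.506, 0.2158, 0.0949]
tool_rot: [0.945, 0.327, 0.029, -0.011]
ft_force: [-1.9, 0.4, -22.5]
grip_width: 0.0231
grasp_force: 60.7
```

```bash
cat > o.py <<'E'
from h import *
from scipy.spatial.transform import Rotation as Ro
o=bot.get_obs();z=Ro.from_quat(o['tool_rot']).as_matrix()[:,2];u=np.array([.786,.618,0]);n=np.array([.618,-.786,0])
p=o['eef_pos'];F=o['ft_force']
print('t',o['clock'],'z',p[2],'along u mm',1e3*(p-[.5075,.216,0])@u,'tilt',z@u,'F u,n,z',(F@u).round(1),(F@n).round(1),F[2].round(1),'T n',(o['ft_torque']@n).round(2))
E
python3 o.py
```

```text
t 5.2667 z 0.09494205235492931 along u mm -1.2907170038255782 tilt 0.06207351072372098 F u,n,z -1.2 -1.5 -22.5 T n -0.78
```

It rose 2.8 mm with a steady 22 N pull, so the tangs are slipping. Continuing with alternating swings.

>>> {"fn": "step_arm", "kwargs": {"targets": "-1 0.0015 0.0012 0.0005 -0.0225 0.0286 0; -1 0.003 0.0024 0.001 -0.045 0.0572 0; -1 0.0045 0.0036 0.0015 -0.0674 0.0858 0; -1 0.006 0.0048 0.002 -0.0899 0.1144 0; -1 0.006 0.0048 0.0025 -0.1 0.1272 0; -1 0.006 0.0048 0.0025 -0.1 0.1272 0"}}

```text
clock: 5.77
eef_pos: [0.5108, 0.2195, 0.0978]
tool_rot: [0.944, 0.327, -0.03, 0.01]
ft_force: [-4.9, -2.0, -13.4]
grip_width: 0.0234
grasp_force: 62.2
```

```bash
python3 o.py
```

```text
t 5.7667 z 0.09784541644396978 along u mm 4.7824129482291315 tilt -0.06288693903752927 F u,n,z -5.1 -1.5 -13.4 T n -0.52
```

>>> {"fn": "step_arm", "kwargs": {"targets": "-1 -0.0025 -0.002 0.001 0.0225 -0.0286 0; -1 -0.005 -0.004 0.002 0.045 -0.0572 0; -1 -0.0075 -0.006 0.003 0.0674 -0.0858 0; -1 -0.01 -0.008 0.004 0.0899 -0.1144 0; -1 -0.011 -0.0088 0.005 0.1 -0.1272 0; -1 -0.011 -0.0088 0.005 0.1 -0.1272 0"}}

```text
clock: 6.27
eef_pos: [0.5064, 0.2158, 0.1013]
tool_rot: [0.944, 0.327, 0.033, -0.012]
ft_force: [0.8, 3.2, -13.4]
grip_width: 0.0234
grasp_force: 61.7
```

```bash
python3 o.py
```

```text
t 6.2667 z 0.10131764833686922 along u mm -1.0015368464361705 tilt 0.0698391565113269 F u,n,z 2.6 -2.0 -13.4 T n 0.32
```

>>> {"fn": "step_arm", "kwargs": {"targets": "-1 0.0025 0.002 0.001 -0.0225 0.0286 0; -1 0.005 0.004 0.002 -0.045 0.0572 0; -1 0.0075 0.006 0.003 -0.0674 0.0858 0; -1 0.01 0.008 0.004 -0.0899 0.1144 0; -1 0.011 0.0088 0.005 -0.1 0.1272 0; -1 0.011 0.0088 0.005 -0.1 0.1272 0"}}

```text
clock: 6.77
eef_pos: [0.5108, 0.2192, 0.1029]
tool_rot: [0.944, 0.327, -0.03, 0.01]
ft_force: [-6.1, -0.2, -9.7]
grip_width: 0.0231
grasp_force: 62.7
```

```bash
python3 o.py
```

```text
t 6.7667 z 0.10294725388640777 along u mm 4.565292998750574 tilt -0.06354966685216062 F u,n,z -4.9 -3.7 -9.7 T n -0.48
```

The rise is 13.5 mm with only a 10 N pull, so the stand is staying down. I'll take slightly bigger steps.

>>> {"fn": "step_arm", "kwargs": {"targets": "-1 -0.0025 -0.002 0.0013 0.0225 -0.0286 0; -1 -0.005 -0.004 0.0026 0.045 -0.0572 0; -1 -0.0075 -0.006 0.004 0.0674 -0.0858 0; -1 -0.01 -0.008 0.0055 0.0899 -0.1144 0; -1 -0.012 -0.0095 0.007 0.105 -0.1336 0; -1 -0.012 -0.0095 0.007 0.105 -0.1336 0"}}

```text
clock: 7.27
eef_pos: [0.5051, 0.2147, 0.1065]
tool_rot: [0.944, 0.327, 0.035, -0.012]
ft_force: [0.6, 3.1, -14.7]
grip_width: 0.0234
grasp_force: 61.5
```

```bash
python3 o.py
```

```text
t 7.2667 z 0.10649191575574937 along u mm -2.6727512195226146 tilt 0.07404724463218194 F u,n,z 2.3 -2.1 -14.7 T n 0.37
```

>>> {"fn": "step_arm", "kwargs": {"targets": "-1 0.0025 0.002 0.0013 -0.0225 0.0286 0; -1 0.005 0.004 0.0026 -0.045 0.0572 0; -1 0.0075 0.006 0.004 -0.0674 0.0858 0; -1 0.01 0.008 0.0055 -0.0899 0.1144 0; -1 0.012 0.0095 0.007 -0.11 0.14 0; -1 0.012 0.0095 0.007 -0.11 0.14 0"}}

```text
clock: 7.77
eef_pos: [0.511, 0.2194, 0.1094]
tool_rot: [0.944, 0.327, -0.033, 0.011]
ft_force: [-3.0, 0.5, -9.5]
grip_width: 0.0232
grasp_force: 62.7
```

```bash
python3 o.py
```

```text
t 7.7667 z 0.10940424905512851 along u mm 4.887860177021985 tilt -0.07029071801267366 F u,n,z -2.1 -2.3 -9.5 T n -0.41
```

The rise is 20 mm and it is going well.

>>> {"fn": "step_arm", "kwargs": {"targets": "-1 -0.0025 -0.002 0.0013 0.0225 -0.0286 0; -1 -0.005 -0.004 0.0026 0.045 -0.0572 0; -1 -0.0075 -0.006 0.004 0.0674 -0.0858 0; -1 -0.01 -0.008 0.0055 0.0899 -0.1144 0; -1 -0.012 -0.0095 0.008 0.11 -0.14 0; -1 -0.012 -0.0095 0.008 0.11 -0.14 0"}}

```text
clock: 8.27
eef_pos: [0.5045, 0.2141, 0.1134]
tool_rot: [0.944, 0.327, 0.035, -0.012]
ft_force: [-0.4, 1.8, -16.1]
grip_width: 0.0231
grasp_force: 61.2
```

>>> {"fn": "step_arm", "kwargs": {"targets": "-1 0.0025 0.002 0.0013 -0.0225 0.0286 0; -1 0.005 0.004 0.0026 -0.045 0.0572 0; -1 0.0075 0.006 0.004 -0.0674 0.0858 0; -1 0.01 0.008 0.006 -0.0899 0.1144 0; -1 0.012 0.0095 0.008 -0.11 0.14 0; -1 0.012 0.0095 0.008 -0.11 0.14 0"}}

```text
clock: 8.77
eef_pos: [0.5111, 0.2193, 0.117]
tool_rot: [0.944, 0.327, -0.033, 0.011]
ft_force: [-1.9, 1.3, -11.8]
grip_width: 0.0231
grasp_force: 62.3
```

```bash
python3 o.py
```

```text
t 8.7667 z 0.11695608953460965 along u mm 4.889444165957874 tilt -0.0698963740748186 F u,n,z -0.7 -2.2 -11.8 T n -0.03
```

>>> {"fn": "step_arm", "kwargs": {"targets": "-1 -0.0025 -0.002 0.0013 0.0225 -0.0286 0; -1 -0.005 -0.004 0.0026 0.045 -0.0572 0; -1 -0.0075 -0.006 0.004 0.0674 -0.0858 0; -1 -0.01 -0.008 0.0055 0.0899 -0.1144 0; -1 -0.012 -0.0095 0.008 0.11 -0.14 0; -1 -0.012 -0.0095 0.008 0.11 -0.14 0"}}

```text
clock: 9.27
eef_pos: [0.5037, 0.2134, 0.1217]
tool_rot: [0.944, 0.327, 0.034, -0.012]
ft_force: [-2.2, 0.4, -12.4]
grip_width: 0.0227
grasp_force: 62.0
```

>>> {"fn": "step_arm", "kwargs": {"targets": "-1 0.0025 0.002 0.0013 -0.0225 0.0286 0; -1 0.005 0.004 0.0026 -0.045 0.0572 0; -1 0.0075 0.006 0.004 -0.0674 0.0858 0; -1 0.01 0.008 0.006 -0.0899 0.1144 0; -1 0.012 0.0095 0.008 -0.11 0.14 0; -1 0.012 0.0095 0.008 -0.11 0.14 0"}}

```text
clock: 9.77
eef_pos: [0.5125, 0.2203, 0.127]
tool_rot: [0.944, 0.327, -0.031, 0.011]
ft_force: [-2.6, 1.7, -1.7]
grip_width: 0.023
grasp_force: 63.5
```

```bash
python3 o.py
```

```text
t 9.7667 z 0.1270043565773729 along u mm 6.605726749179196 tilt -0.06522220436047117 F u,n,z -1.0 -3.0 -1.7 T n -0.08
```

The pull has dropped to 1.7 N at a 37.6 mm rise, so the head is free. I'll lift gently, level the tool, and look.

>>> {"fn": "step_arm", "kwargs": {"targets": "-1 0 0 0.005 0 0 0; -1 0 0 0.015 0 0 0; -1 0 0 0.03 0.01 -0.013 0; -1 0 0 0.05 0.03 -0.038 0; -1 0 0 0.075 0.0544 -0.0694 0; -1 0 0 0.1 0.0544 -0.0694 0; -1 0 0 0.13 0.0544 -0.0694 0; -1 0 0 0.15 0.0544 -0.0694 0; -1 0 0 0.16 0.0544 -0.0694 0; -1 0 0 0.16 0.0544 -0.0694 0"}}

```text
clock: 10.6
eef_pos: [0.5114, 0.2186, 0.2072]
tool_rot: [0.945, 0.327, 0.002, 0.0]
ft_force: [0.4, -0.1, -4.2]
grip_width: 0.0233
grasp_force: 63.1
```

```bash
python3 o.py
python3 - <<'E'
from h import *
save('wrist','w3.png'); a,i=save('scene','s3.png'); save('top','t3.png')
s=lambda f:cv2.imread('pics/'+f)
L=cv2.resize(s('w3.png'),(400,300));R=cv2.resize(s('s3.png')[120:255,200:380],(400,300),interpolation=cv2.INTER_CUBIC)
cv2.imwrite('pics/c3.png',np.hstack([L,R]))
E
```

```text
t 10.6 z 0.2072265747180387 along u mm 4.717757501353855 tilt 0.004344824057461595 F u,n,z 0.3 0.3 -4.2 T n 0.04
```

View pics/c3.png

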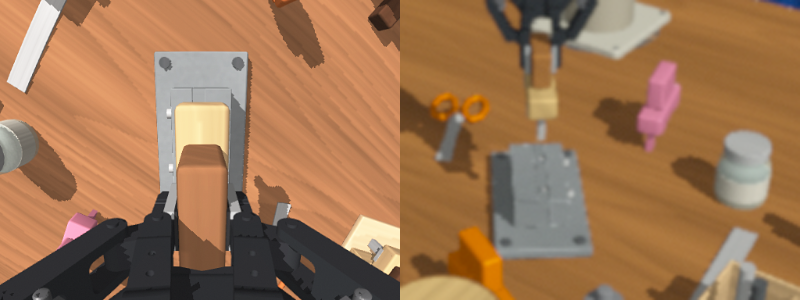

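The head is free, the empty stand is flat in place, and the head hangs visibly. I'll check the in-hand pose by overlaying the model in the tool frame.

```bash
cat > hand.py <<'E'
from h import *
from scipy.spatial.transform import Rotation as Ro
import sys
o=bot.get_obs(); T=Ro.from_quat(o['tool_rot']).as_matrix()
def head(x,dz,t,o=o): # head->world ; x,dz offsets in tool, t tilt
    Rh=T@np.diag([1,-1,-1.])@Ro.from_rotvec([0,-t,0]).as_matrix()
    return Rh, o['eef_pos']+T@np.array([x,0,.034+dz])
def lines(x,dz,t):
    R,p=head(x,dz,t); B=[]
    for hx,hy,z in [(.055,.017,.028),(.032,.012,.028),(.032,.012,.074),(.055,.017,0)]:
        B.append((np.array([[sx*hx,sy*hy,z] for sx,sy in [(1,1),(1,-1),(-1,-1),(-1,1)]])@R.T)+p)
    return B
E
python3 - <<'E'
from hand import *
def crop(fn,x0,y0,x1,y1,W,H):
    m=cv2.resize(cv2.imread('pics/'+fn)[y0:y1,x0:x1],(W,H),interpolation=cv2.INTER_CUBIC);s=W/(x1-x0)
    for B,c in zip(lines(0,0,0),[(0,255,0),(255,0,0),(255,0,255),(0,0,255)]):
        cv2.polylines(m,[np.int32((proj(load(fn),B)+.5-[x0,y0])*s)],True,c,1)
    return m
cv2.imwrite('pics/c4.png',np.hstack([crop('w3.png',200,110,320,290,400,600),crop('s3.png',235,125,285,200,400,600)]))
E
```

```text
(no output)
```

View pics/c4.png

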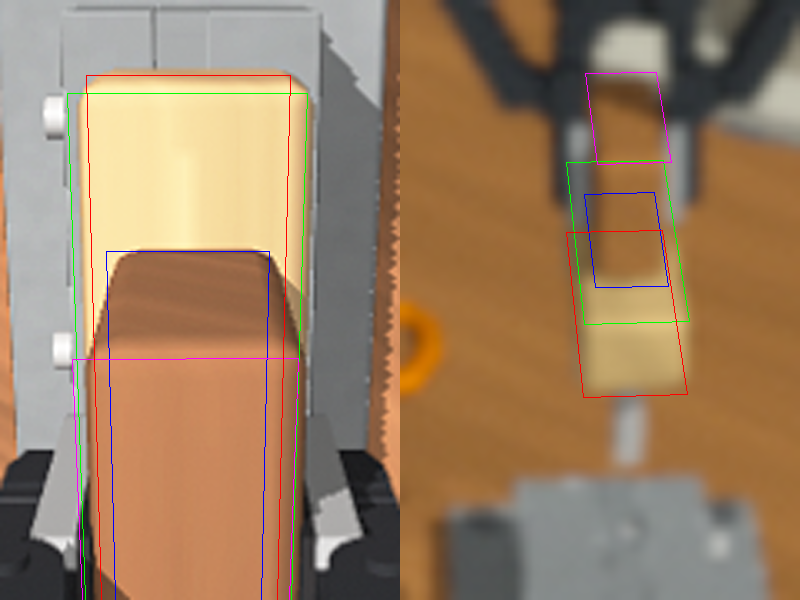

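The outline fits well. The head is aligned in the hand with no noticeable slip. Carrying it over the rail with yaw -19.7°.

>>> {"fn": "step_arm", "kwargs": {"targets": "-1 0.002 -0.02 0.02 0 0 0; -1 0.004 -0.06 0.04 0 0 -0.02; -1 0.006 -0.11 0.05 0 0 -0.06; -1 0.01 -0.17 0.05 0 0 -0.1; -1 0.013 -0.23 0.05 0 0 -0.14; -1 0.016 -0.29 0.05 0 0 -0.18; -1 0.02 -0.35 0.05 0 0 -0.22; -1 0.023 -0.41 0.05 0 0 -0.26; -1 0.025 -0.47 0.05 0 0 -0.3; -1 0.028 -0.53 0.05 0 0 -0.34"}}

```text
clock: 11.58
eef_pos: [0.5236, -0.0485, 0.2299]
tool_rot: [0.98, 0.197, -0.001, 0.0]
ft_force: [0.2, 0.1, -4.5]
grip_width: 0.0233
grasp_force: 63.2
```

>>> {"fn": "step_arm", "kwargs": {"targets": "-1 0.003 -0.06 0 0 0 -0.04; -1 0.006 -0.12 0 0 0 -0.08; -1 0.01 -0.18 0 0 0 -0.098; -1 0.012 -0.24 0 0 0 -0.098; -1 0.014 -0.29 0 0 0 -0.098; -1 0.015 -0.325 0 0 0 -0.098; -1 0.016 -0.344 0 0 0 -0.098; -1 0.016 -0.344 0 0 0 -0.098; -1 0.016 -0.344 0 0 0 -0.098; -1 0.016 -0.344 0 0 0 -0.098"}}

```text
clock: 12.42
eef_pos: [0.5321, -0.2174, 0.2298]
tool_rot: [0.987, 0.161, -0.0, -0.0]
ft_force: [-0.4, -0.1, -3.8]
grip_width: 0.0231
grasp_force: 63.1
```

Run:
```python
from h import *
o=bot.get_obs();print(o['clock'],o['eef_pos'],o['tool_rot'],o['ft_force'].round(1))
b,j=save('wrist','w4.png');c=np.radians(18.5);R=np.array([[np.cos(c),-np.sin(c)],[np.sin(c),np.cos(c)]])
im=cv2.resize(b[:,:,::-1],(800,600),interpolation=cv2.INTER_CUBIC)
for hx,hy,z,col in [(.075,.135,.012,(0,0,255)),(.020,.125,.050,(0,255,0))]:
    P=[np.r_[R@[sx*hx,sy*hy]+[.533,-.2184],z] for sx,sy in [(1,1),(1,-1),(-1,-1),(-1,1)]]
    cv2.polylines(im,[np.int32((proj(j,P)+.5)*1.5625)],True,col,1)
cv2.imwrite('pics/w4b.png',im)
```

```text
12.4167 [ 0.53207582 -0.21735456  0.22982008] [ 9.86964587e-01  1.60936656e-01 -2.32123840e-04 -4.92120151e-04] [-0.4 -0.1 -3.8]
```

View pics/w4b.png

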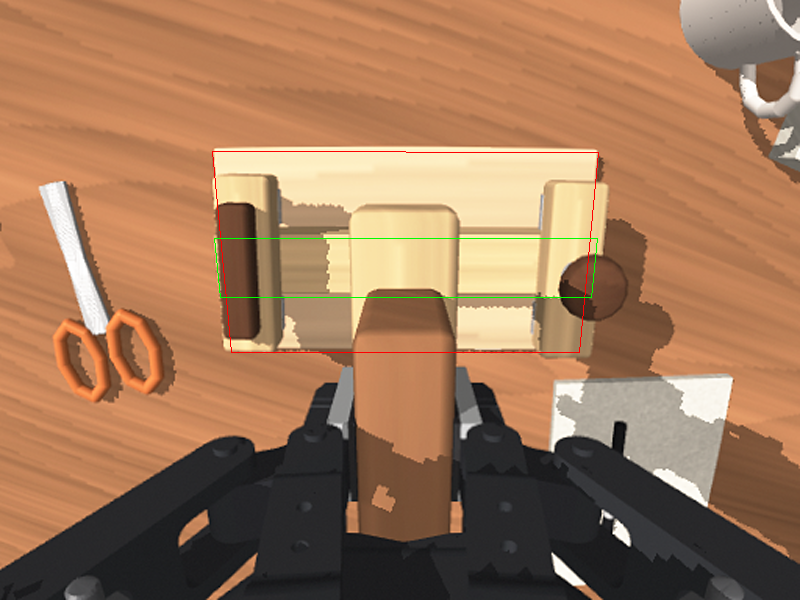

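The rail overlay fits to about 2 mm, with the bar at rows 235–294 against a predicted 238–297. I'll shift slightly and lower to just above contact.

>>> {"fn": "step_arm", "kwargs": {"targets": "-1 0.005 -0.001 -0.03 0 0 0; -1 0.005 -0.001 -0.08 0 0 0; -1 0.005 -0.001 -0.13 0 0 0; -1 0.005 -0.001 -0.18 0 0 0; -1 0.005 -0.001 -0.22 0 0 0; -1 0.005 -0.001 -0.25 0 0 0; -1 0.005 -0.001 -0.27 0 0 0; -1 0.005 -0.001 -0.28 0 0 0; -1 0.005 -0.001 -0.28 0 0 0; -1 0.005 -0.001 -0.28 0 0 0"}}

```text
clock: 13.3
eef_pos: [0.5354, -0.2186, 0.0907]
tool_rot: [0.987, 0.161, 0.001, 0.0]
ft_force: [0.6, 0.5, -4.8]
grip_width: 0.0229
grasp_force: 63.2
```

>>> {"fn": "step_arm", "kwargs": {"targets": "-1 0 0 -0.002 0 0 0; -1 0 0 -0.004 0 0 0; -1 0 0 -0.006 0 0 0; -1 0 0 -0.008 0 0 0; -1 0 0 -0.008 0 0 0; -1 0 0 -0.008 0 0 0"}}

```text
clock: 13.8
eef_pos: [0.5347, -0.2189, 0.086]
tool_rot: [0.987, 0.16, 0.0, -0.0]
ft_force: [1.0, 0.6, -4.7]
grip_width: 0.0233
grasp_force: 63.2
```

>>> {"fn": "step_arm", "kwargs": {"targets": "-1 0 0 -0.001 0 0 0; -1 0 0 -0.002 0 0 0; -1 0 0 -0.003 0 0 0; -1 0 0 -0.004 0 0 0; -1 0 0 -0.004 0 0 0; -1 0 0 -0.004 0 0 0"}}

```text
clock: 14.3
eef_pos: [0.5348, -0.219, 0.0858]
tool_rot: [0.987, 0.16, 0.001, 0.0]
ft_force: [-3.8, 1.4, 7.4]
grip_width: 0.0237
grasp_force: 64.8
```

Contact came at the expected height, with the body on the bar. Releasing slowly to half open.

>>> {"fn": "step_arm", "kwargs": {"targets": "-0.4 0 0 0 0 0 0; -0.35 0 0 0 0 0 0; -0.25 0 0 0 0 0 0; -0.15 0 0 0 0 0 0; -0.05 0 0 0 0 0 0; 0 0 0 0 0 0 0; 0 0 0 0 0 0 0; 0 0 0 0 0 0 0"}}

```text
clock: 14.97
eef_pos: [0.5348, -0.2189, 0.0838]
tool_rot: [0.987, 0.16, -0.0, -0.0]
ft_force: [-0.6, 0.0, 0.8]
grip_width: 0.0424
grasp_force: 0.0
```

>>> {"fn": "step_arm", "kwargs": {"targets": "0 0 0 0.005 0 0 0; 0 0 0 0.02 0 0 0; 0 0 0 0.05 0 0 0; 0 0 0 0.09 0 0 0; 0 0 0 0.14 0 0 0; 0 0 0 0.2 0 0 0; 0 0 0 0.25 0 0 0; 0 0 0 0.28 0 0 0; 0 0 0 0.28 0 0 0; 0 0 0 0.28 0 0 0"}}

```text
clock: 15.8
eef_pos: [0.5355, -0.2191, 0.2255]
tool_rot: [0.987, 0.16, 0.001, 0.001]
ft_force: [-0.4, -0.3, -0.2]
grip_width: 0.0423
grasp_force: 0.0
```

Run:
```python
from h import *
b,j=save('wrist','w5.png');a,i=save('scene','s5.png');c=np.radians(18.5);R=np.array([[np.cos(c),-np.sin(c)],[np.sin(c),np.cos(c)]])
L=cv2.resize(b[:,:,::-1],(400,300))
for hx,hy,z,col in [(.020,.125,.050,(0,255,0)),(.055,.017,.078,(255,0,0))]:
    P=[np.r_[R@[sx*hx,sy*hy]+[.535,-.2178],z] for sx,sy in [(1,1),(1,-1),(-1,-1),(-1,1)]]
    cv2.polylines(L,[np.int32((proj(j,P)+.5)/1.28)],True,col,1)
Rr=cv2.resize(a[110:230,90:290,::-1],(400,240),interpolation=cv2.INTER_CUBIC)
o=np.zeros((300,800,3),np.uint8);o[:,:400]=L;o[:240,400:]=Rr
cv2.imwrite('pics/c5.png',o)
```

```text
(no output)
```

View pics/c5.png

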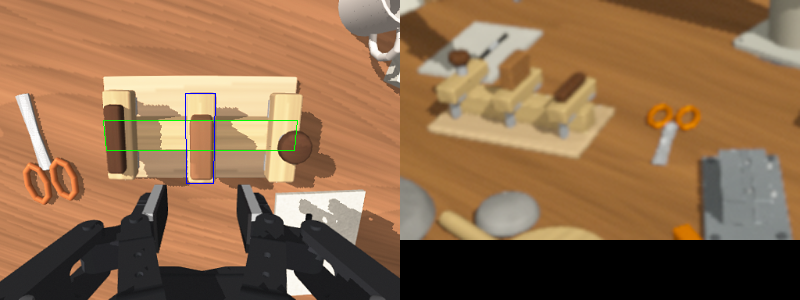

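The head sits level and centred on the bar between the undisturbed parked heads, and the stand is flat. Handing in.

```bash
python3 -c "
from workcell import bot
print(bot.job_done())"
```

```text
the job is handed in; nothing more can be done
None
```

The punch head was rocked free with the stand staying down, set level across the middle of the parking rail and released, and the job was handed in at about 16 s; the hand-in returned no verdict.

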